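# Take the filter out of the bench dust canister

### The arm

A 6-joint arm with a two-finger parallel gripper is mounted at the origin on the work surface. World frame = base frame: x ahead of the robot, y to its left, z up, the work surface at z = 0. Lengths are in m, angles in rad, forces in N, time in s.
With the tool pointing down it reaches from about 0.35 to 0.85 m from the base axis. Payload 8.1 kg.
Tool frame: the origin (TCP) lies between the finger pads; the fingertips stand nose_length ahead of it and the grasp point (between the pads) lies 2 mm behind it (nose_length is the distance from the TCP to the fingertips, in m); z points along the fingers, x is the direction in which the jaws open and shut, and the axes are right-handed (so a half turn about z gives the same grasp; the last joint's range is limited). The gripper opens to 93 mm and grips with 3 to 60 N. Pads are 15 mm wide; open, the fingers measure 128 mm over their backs; the gripper's body (75 mm by 188 mm) begins 65 mm behind the grasp point.
Start: joints at [1.244, 0.13, 1.488, -0, 1.523, -0.085], TCP at [0.144, 0.583, 0.236] pointing down, gripper open.
Joint ranges: [-2.96, 2.96], [-0.89, 2.26], [0.02, 2.5], [-1.34, 4.48], [0, 2.73], [-2.66, 2.66]. Speed limits (rad/s): [2.39, 2.39, 2.79, 3.14, 3.14, 3.14].

### API

Orientations are given as a rotation vector (axis times angle).
In Python, from plant import * gives the robot as it stands.
- The arm moves only by the tool carry_out, never from a script. Its argument "steps" is a list of rows, each an object with "xyz": the shift along the world's x, y, z in cm, a list of three; "rot": the turn, a rotation vector about the world's x, y, z in degrees, a list of three. In form: [{"xyz": [tx, ty, tz], "rot": [rx, ry, rz]}, ...]. A call has 1 to 10 rows; each row is the pose to reach, as a shift and turn from the pose commanded when the call began; what a row does not reach only later rows make up. A row lasts 1/10 s, in which the tool goes at most 50 mm and 8.59 degrees, less where a joint would pass 70% of its speed; a pose out of reach is approached as far as the arm can. A call with a gripper value outside its range is refused whole. "grip" is the opening, from 0 (shut) to 1 (fully open), set as the call begins (left out, the last holds). The fingers move at their own pace and stop on an object; "force" is the grip in N (left out, the last holds). Time passes only in rows, so rows that repeat a pose let the fingers close. It gives the time, the measured TCP pose, the force and the opening at its end, in the units of the state.
- read_state(): the state, without advancing time (a new reading comes with each control period).
- read_camera(name): name is "scene" or "top" or "wrist"; returns the picture (480x640x3 uint8, red, green, blue); there is no depth.
- calibration(name): a dict with "fov_y" (degrees; the focal length in pixels is half the picture's height over the tangent of half this angle, whatever the lens; pixels are square), "cx", "cy" (the principal point, pixels), "xyz" and "attitude" of the camera in the world. Camera axes: x right, y down, z forward; pixel columns grow to the right and rows downward; lengths in m; the calibration is good to about 2 mm. The wrist camera is an equidistant fisheye: a pixel r from the principal point sees the ray r / f radians off the axis. A picture is of the moment at which its call begins: read the wrist's pose just before it. calibration takes no time and is no camera call; for the wrist camera it gives the pose at the moment of the call.
- close_job(): hands the job in, once; it reports no verdict.
The state is a dict: "t": time; "q": joint angles; "dq": joint speeds; "joint_torque": joint torques, N m; "tool_pos": TCP position; "orientation": TCP orientation; "force": force on the tool from outside, world axes, zero at the start; "wrist_torque": the same for the moment, N m; "opening": finger opening in m.
Only numpy, scipy, OpenCV 4.12 (cv2) and the standard library are available. Lean on these libraries where they do the work, as an engineer would, in place of code of your own. Each camera call takes 0.05 s, during which the arm holds its last target.

### The job

Open the leaning dust canister: turn its blue lid anticlockwise until the lugs reach the slots (white marks on the lid against the yellow marks on the rim), lift it free along the canister's axis and lay it flat, handle up, in the middle of the teal tray. Then draw the filter cartridge out and stand it upright in the middle of the steel pan. Set both down rather than dropping them, let go, and leave the glue bottle, wax jar, mallet and carved block where they are.

Things in the scene. Friction and masses are not known exactly. Their poses are not given: they have to be found in the camera images.
- canister: Fixed grey canister (128 mm diameter, 137 mm deep) in a wooden cradle 200 x 152 mm, 74 mm tall. Its axis leans 28 degrees from vertical, roughly away from the robot; the direction varies. Origin: centre of the mouth, on the flat face of the aluminium rim (148 mm diameter), 156 mm above the table. z points out of the mouth along the axis, x to the mouth's uphill side (nearest the robot).
- slot (a point): Point on the rim face at the slot on the canister's +x side, 53 mm from the mouth's centre. Three such slots, 40 degrees wide, at 0, 120 and 240 degrees about the axis, yellow on the rim's edge, widen the 96 mm mouth hole to 116 mm through the 8 mm thick rim. Stops below halt the lid 3 degrees past the slots' centres (anticlockwise).
- canister_floor (a point): Centre of the canister's inner floor, on the axis, 131 mm below the rim face. Below the rim the inside is 116 mm wide; from 48 to 95 mm deep a guide sleeve narrows it to 85 mm.
- lid: Loose blue disc, 128 mm diameter, 8 mm thick, about 0.3 kg, lying on the rim. Origin: centre of its underside, z out of its top along its axis. Below it a ring of 90 mm diameter reaches to z = -17 mm (laid flat, the origin is 17 mm up). At the start its x axis is turned 40 to 75 degrees clockwise from the canister's x axis, seen from outside; turning it back lines them up.
- lid_lug (a point): Point on the lid's +x axis, 46 mm out, at lug height. Three lugs, 20 mm wide, out to 108 mm diameter, at 0, 120 and 240 degrees from x, z -17 to -10.5 mm (2.5 mm play below the rim); white marks on top show them. With this lug at a slot (within 5 degrees) the lid lifts out along the axis, free after 20 mm. Only friction resists turning.
- lid_handle (a point): Middle of the lid's black handle bar, 36 mm above the lid's origin, on its axis. The bar is 90 mm long along the lid's x, 16 mm wide along y, and rises straight from the disc's top (z = 8 mm) to z = 50 mm.
- filter: Loose filter cartridge, white pleats, black end caps, 80 mm diameter, 89 mm tall, about 0.25 kg, standing on the canister's floor under the lid, turned by any angle about its axis. Origin: centre of its underside; z along its axis, out of the mouth. It is clear of the mouth when drawn 131 mm along the canister's axis.
- filter_handle (a point): Point in the filter's red handle bar, on its axis, 117 mm above the filter's origin. The bar is 64 mm long along the filter's x, 14 mm wide along y, from z = 89 to z = 127 mm; its top is 4 mm below the rim face at the start, with the 96 mm mouth hole round it for the fingers.
- tray_floor (a point): Centre of the floor of the teal tray, 5 mm above the table. Tray 180 x 180 mm outside (170 mm inside), walls 5 mm thick, rim 17 mm above the table; fixed.
- pan_floor (a point): Centre of the floor of the square steel pan, 5 mm above the table. Pan 150 x 150 mm outside (140 mm inside), walls 5 mm thick, rim 17 mm above the table; fixed.
- glue: Bystander: standing white glue bottle with orange cap, 56 mm diameter, 165 mm tall; origin at the centre of its underside.
- wax: Bystander: amber jar with brass cap, 60 mm diameter, 85 mm tall; origin at the centre of its underside.
- mallet: Bystander: wooden mallet lying flat, head 110 x 58 x 60 mm with its length along x, handle 24 mm thick reaching 179 mm from the head's centre along +y; origin under the head's centre, on the table.
- scroll: Bystander: pale carved scroll block, 150 mm long along y, 60 mm wide along x, 90 mm high; origin at the centre of its underside.
Not all that is in view belongs to the job. Several things look just like the part that bears pan_floor: the one meant starts farthest to the robot's left.

How it is judged:
By the outcome, as a careful person would: the job done as asked, in the order asked, and still so for the second after the job is handed in, with the robot touching nothing.
It also fails if it takes over 61 s, if anything falls off the work surface, if the arm or the gripper's body presses on something with over 40 N, if the wrist force passes 120 N, or if a joint passes its speed limit or range.

## Working session

There is one attempt and no reset: what is moved stays moved. The work goes in short steps, Python scripts to look and compute and a tool call to move; the robot and the scene stay as the last step left them, time stands still between calls to the robot, and variables do not carry over. Pictures are saved under pics/ and viewed, and the job is handed in when it is done.

Besides the shell and the picture viewer there is one more tool, called after "Request:" in YAML: its name, and indented under it one key for each argument. carry_out: Moves the arm, as the interface text tells. Its arguments: {"type":"object","properties":{"steps":{"type":"array","items":{"type":"object","properties":{"xyz":{"type":"array","items":{"type":"number"}},"rot":{"type":"array","items":{"type":"number"}}}}},"grip":{"type":"number"},"force":{"type":"number"}},"required":["steps"]}

```bash
mkdir -p pics; ls
python3 - <<'E'
from plant import *
import cv2
s=read_state();print(s)
for n in("scene","top","wrist"):
    c=calibration(n);print(n,c)
    cv2.imwrite(f"pics/{n}0.png",read_camera(n)[:,:,::-1])
E
```

```text
pics
{'t': 0.0, 'q': array([ 1.24357855e+00,  1.31160616e-01,  1.48925800e+00, -5.36085422e-06,
        1.52300111e+00, -8.53995708e-02]), 'dq': array([-0.00012867, -0.00026641, -0.00192444,  0.00115915, -0.00153531,
        0.00060233]), 'joint_torque': array([ 1.18017197e-03, -5.59872508e+01, -4.91747725e+01,  7.68468459e-02,
        3.58113565e-02, -9.21874357e-05]), 'tool_pos': array([0.14348924, 0.5820416 , 0.23459944]), 'orientation': array([ 2.47237050e+00,  1.93666547e+00, -2.39667226e-03]), 'force': array([-0.73082893, -0.08669935,  0.97950207]), 'wrist_torque': array([-0.05277253, -0.03782333, -0.01761483]), 'opening': 0.09257080147056805}
scene {'fov_y': 47.280959633737666, 'cx': 326.99511211857816, 'cy': 241.98918947057984, 'xyz': array([ 1.09367639, -0.60061438,  1.06275187]), 'attitude': array([-2.31876412, -0.98637156,  0.32799951])}
top {'fov_y': 45.12183354397421, 'cx': 322.0640536590726, 'cy': 243.51255731083245, 'xyz': array([ 0.46815799, -0.11988815,  1.4781065 ]), 'attitude': array([-2.14032085,  2.19659278, -0.06660342])}
wrist {'fov_y': 65.70646984690485, 'cx': 321.61748208301344, 'cy': 242.1860735503167, 'xyz': array([0.07185209, 0.60072977, 0.38319437]), 'attitude': array([2.29571035, 1.79849657, 0.24374921])}
```

View pics/scene0.png

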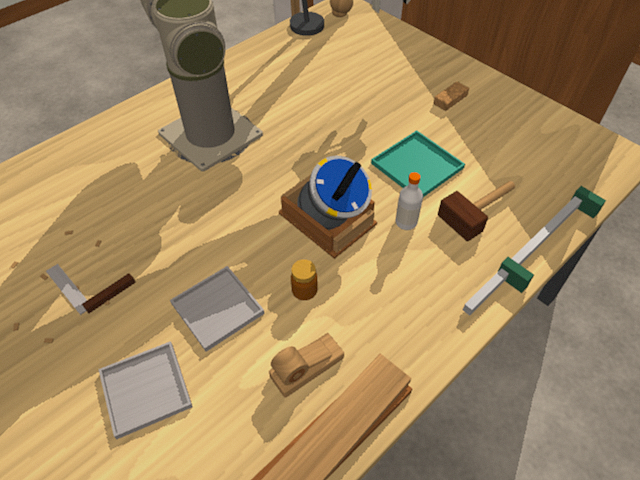

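View pics/top0.png

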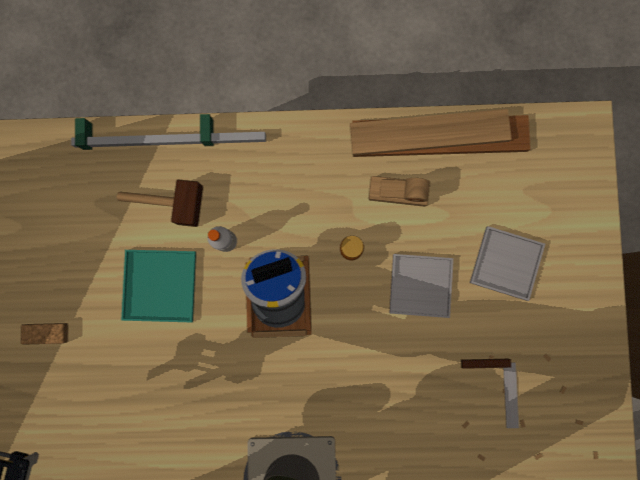

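View pics/wrist0.png

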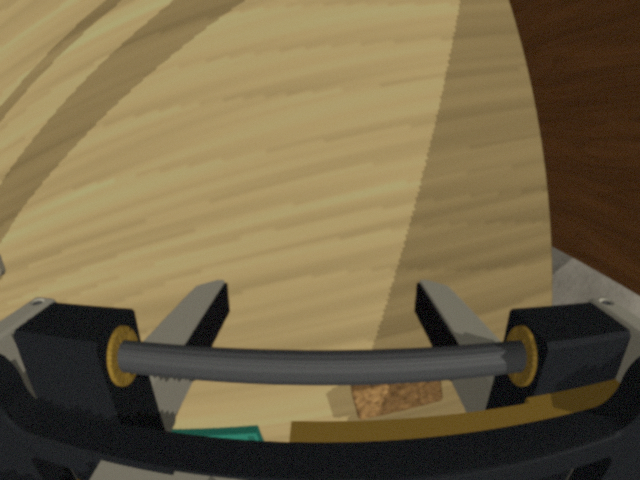

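Run:
```python
import plant;print([n for n in dir(plant) if n[0]!='_'])
import cv2,numpy as np
a=cv2.imread("pics/top0.png");b=cv2.imread("pics/scene0.png")
x=cv2.resize(a[235:335,225:325],None,fx=4,fy=4,interpolation=cv2.INTER_CUBIC)
y=cv2.resize(b[140:240,290:390],None,fx=4,fy=4,interpolation=cv2.INTER_CUBIC)
cv2.imwrite("pics/c1.png",np.hstack([x,y]))
p=cv2.resize(a[215:330,370:560],None,fx=4,fy=4,interpolation=cv2.INTER_CUBIC)
cv2.imwrite("pics/c2.png",p)
```

```text
['IKError', 'calibration', 'close_job', 'nose_length', 'read_camera', 'read_state']
```

View pics/c1.png

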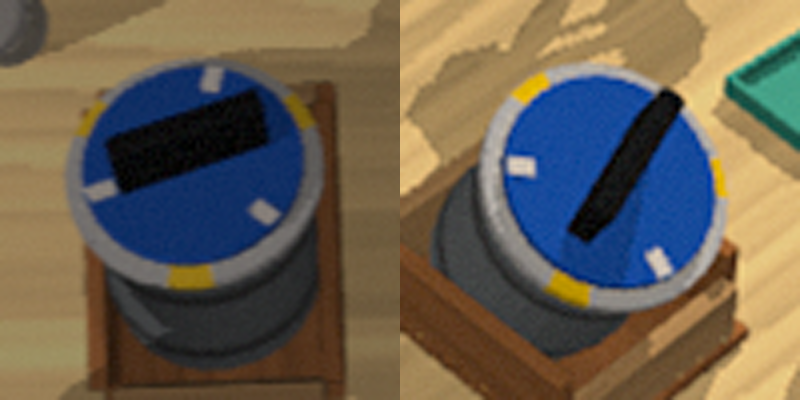

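View pics/c2.png

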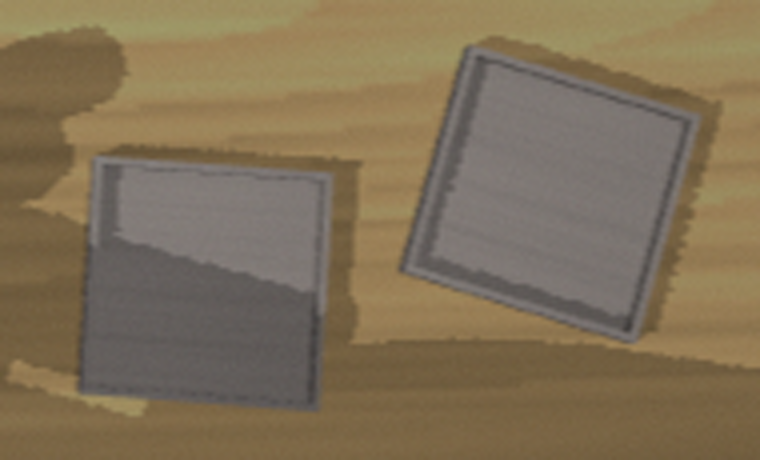

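```bash
cat > h.py <<'E'
import numpy as np,cv2
from scipy.spatial.transform import Rotation as R
from scipy.optimize import least_squares
CAL={}
def cal(n):
    from plant import calibration
    if n=="wrist": return calibration(n)
    if n not in CAL: CAL[n]=calibration(n)
    return CAL[n]
def proj(c,P,fish=False):
    P=np.atleast_2d(P); f=240/np.tan(np.radians(c["fov_y"]/2))
    q=R.from_rotvec(c["attitude"]).inv().apply(P-c["xyz"])
    if fish:
        rr=np.hypot(q[:,0],q[:,1]);th=np.arctan2(rr,q[:,2]);k=f*th/np.maximum(rr,1e-9)
        return np.c_[c["cx"]+k*q[:,0],c["cy"]+k*q[:,1]]
    return np.c_[c["cx"]+f*q[:,0]/q[:,2],c["cy"]+f*q[:,1]/q[:,2]]
def unproj_plane(c,uv,z):
    f=240/np.tan(np.radians(c["fov_y"]/2));uv=np.atleast_2d(uv)
    d=R.from_rotvec(c["attitude"]).apply(np.c_[(uv[:,0]-c["cx"])/f,(uv[:,1]-c["cy"])/f,np.ones(len(uv))])
    return c["xyz"]+d*((z-c["xyz"][2])/d[:,2])[:,None]
def canR(a,lean=np.radians(28)):
    z=np.array([np.sin(lean)*np.cos(a),np.sin(lean)*np.sin(a),np.cos(lean)])
    x=np.array([-np.cos(lean)*np.cos(a),-np.cos(lean)*np.sin(a),np.sin(lean)])
    return np.c_[x,np.cross(z,x),z]
def blobs(img,m,x0,y0,x1,y1,mn=8):
    mm=np.zeros_like(m,np.uint8);mm[y0:y1,x0:x1]=m[y0:y1,x0:x1]
    n,l,s,c=cv2.connectedComponentsWithStats(mm)
    return [(c[i].round(2),s[i][4]) for i in range(1,n) if s[i][4]>=mn]
E
python3 - <<'E'
from h import *
for n,box in(("top",(235,235,320,320)),("scene",(300,148,378,225))):
    im=cv2.imread(f"pics/{n}0.png");hsv=cv2.cvtColor(im,cv2.COLOR_BGR2HSV).astype(int)
    H,S,V=hsv[...,0],hsv[...,1],hsv[...,2]
    print(n,"yel",blobs(im,((H>18)&(H<35)&(S>150)&(V>110)),*box))
    print("white",blobs(im,((S<70)&(V>150)),*box,mn=4))
    print("blue",blobs(im,((H>100)&(H<130)&(S>150)),*box))
E
```

```text
top yel [(array([299.38, 262.57]), np.int32(21)), (array([246.93, 264.19]), np.int32(27)), (array([272.32, 303.94]), np.int32(53))]
white []
blue [(array([273.28, 278.08]), np.int32(1473))]
scene yel [(array([322.21, 161.34]), np.int32(38)), (array([369.38, 184.24]), np.int32(21)), (array([331.71, 211.96]), np.int32(56))]
white [(array([339.39, 158.16]), np.int32(88)), (array([314.03, 177.45]), np.int32(127)), (array([364.45, 172.77]), np.int32(31)), (array([320., 181.]), np.int32(33)), (array([367.49, 199.31]), np.int32(72)), (array([354.34, 205.09]), np.int32(32))]
blue [(array([341.22, 185.42]), np.int32(1770))]
```

```bash
cat > fit.py <<'E'
from h import *
ct,cs=cal("top"),cal("scene")
# yellow: slots at 0,120,240 deg
Yt=np.array([[272.32,303.94],[299.38,262.57],[246.93,264.19]]);Ys=np.array([[322.21,161.34],[331.71,211.96],[369.38,184.24]])
Wt=np.array([[250,282.5],[291.2,287.6],[278,254.7]])   # lid lugs 0,120,240
Ws=np.array([[320,181.2],[354.5,205.4]]) # which
def model(p):
    x,y,a,th,ry,rw=p;Rc=canR(a);o=np.array([x,y,.156])
    t=np.radians([0,120,240]);Y=o+np.c_[ry*np.cos(t),ry*np.sin(t),0*t]@Rc.T
    W=o+np.c_[rw*np.cos(t-th),rw*np.sin(t-th),0*t+.008]@Rc.T
    return Y,W
def res(p,s=0):
    Y,W=model(p)
    r=[proj(ct,Y)-Yt,proj(cs,Y)-Ys,proj(ct,W)-Wt,proj(cs,W[[1,2]] if 0 else W[WI])-Ws]
    return np.concatenate([q.ravel() for q in r])
import itertools
best=None
for WI in ([0,1],[1,2],[2,0],[1,0],[2,1],[0,2]):
  for YI in range(1):
    s=least_squares(res,[.43,.1,0,1.1,.07,.055],loss="soft_l1")
    if best is None or s.cost<best[0]: best=(s.cost,s.x,WI)
print(best);WI=best[2];print(res(best[1]).reshape(-1,2).round(1));x=best[1];print(np.degrees(x[2:4]))
np.save("can.npy",x)
# outline check overlays
Rc=canR(x[2]);o=np.array([x[0],x[1],.156]);t=np.linspace(0,2*np.pi,181)
out=[]
for n,c,b in(("top",ct,(225,235)),("scene",cs,(290,140))):
    im=cv2.imread(f"pics/{n}0.png")[b[1]:b[1]+100,b[0]:b[0]+100]
    im=cv2.resize(im,None,fx=4,fy=4,interpolation=cv2.INTER_CUBIC)
    def d(L,col,cl=True):
        q=(proj(c,o+np.array(L)@Rc.T)-b+.5)*4-.5
        cv2.polylines(im,[np.round(q).astype(int)],cl,col,1,cv2.LINE_AA)
    d(np.c_[.074*np.cos(t),.074*np.sin(t),0*t],(0,255,0));d(np.c_[.064*np.cos(t),.064*np.sin(t),0*t+.008],(0,0,255))
    th=x[3];M=np.array([[np.cos(th),np.sin(th),0],[-np.sin(th),np.cos(th),0],[0,0,1]])
    for z in(.008,.05): d(np.array([[.045,.008,z],[-.045,.008,z],[-.045,-.008,z],[.045,-.008,z]])@M.T,(0,255,255))
    out.append(im)
cv2.imwrite("pics/fit.png",np.hstack(out))
E
python3 fit.py
```

```text
(np.float64(2.2011818709989917), array([0.50548781, 0.02002586, 0.00672307, 1.22983561, 0.07012943,
       0.05473282]), [1, 2])
[[ 0.5  0.1]
 [ 0.8  0. ]
 [ 1.1  0.1]
 [ 0.7 -0.5]
 [ 0.8 -0.3]
 [ 0.5 -0.5]
 [ 0.4  0.1]
 [ 0.2  0.4]
 [ 0.2 -0.1]
 [ 0.2 -0.3]
 [ 0.5 -0.3]]
[ 0.38520343 70.46438974]
```

View pics/fit.png

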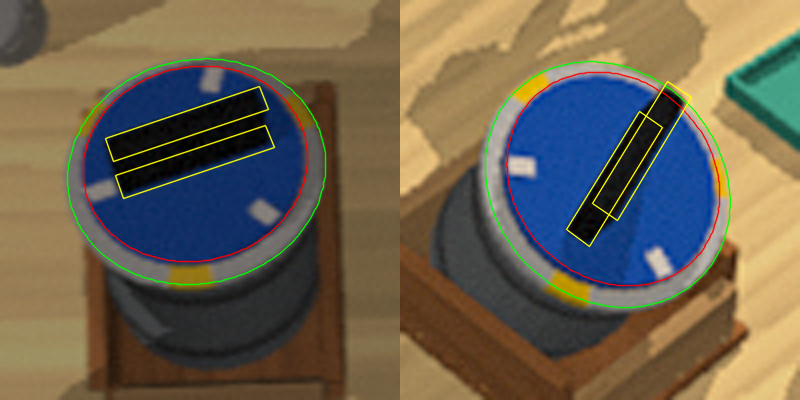

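Run:
```python
from h import *
from plant import nose_length
print("nose",nose_length)
ct,cs=cal("top"),cal("scene")
for n,c in(("top",ct),("scene",cs)):
    im=cv2.imread(f"pics/{n}0.png");hsv=cv2.cvtColor(im,cv2.COLOR_BGR2HSV).astype(int)
    m=((hsv[...,0]>75)&(hsv[...,0]<95)&(hsv[...,1]>90)).astype(np.uint8)
    cn=max(cv2.findContours(m,0,1)[0],key=cv2.contourArea)
    if n=="top":
        b=cv2.boxPoints(cv2.minAreaRect(cn))
    else:
        b=cv2.approxPolyDP(cv2.convexHull(cn),8,True)[:,0].astype(float)
    w=unproj_plane(c,b,.017);print(n,b.round(1).tolist(),w.round(3).tolist(),w.mean(0).round(4))
q=np.array([(95,155),(330,173),(318,410),(80,392)])/4+[370,215]
w=unproj_plane(ct,q,.017);print("pan",w.round(3).tolist(),w.mean(0).round(4),np.linalg.norm(w-np.roll(w,1,0),axis=1).round(3))
q=np.array([(228.5,268.5),(264,311),(207,348.5),(171.5,303)])
w=unproj_plane(cs,q,.017);print("pan scene",w.round(3).tolist(),w.mean(0).round(4),np.linalg.norm(w-np.roll(w,1,0),axis=1).round(3))
print("bottle cap",unproj_plane(ct,[[214,235]],.165),"wax",unproj_plane(ct,[[351.5,247]],.085))
```

```text
nose 0.017
top [[121.4000015258789, 319.5], [124.5999984741211, 248.1999969482422], [195.10000610351562, 251.39999389648438], [191.89999389648438, 322.70001220703125]] [[0.411, 0.423, 0.017], [0.592, 0.415, 0.017], [0.579, 0.234, 0.017], [0.399, 0.244, 0.017]] [0.4949 0.329  0.017 ]
scene [[415.0, 131.0], [464.0, 164.0], [424.0, 195.0], [372.0, 163.0]] [[0.41, 0.414, 0.017], [0.588, 0.408, 0.017], [0.585, 0.243, 0.017], [0.413, 0.232, 0.017]] [0.499  0.3242 0.017 ]
pan [[0.559, -0.27, 0.017], [0.544, -0.418, 0.017], [0.396, -0.404, 0.017], [0.411, -0.256, 0.017]] [ 0.4775 -0.3369  0.017 ] [0.149 0.148 0.149 0.149]
pan scene [[0.42, -0.26, 0.017], [0.563, -0.274, 0.017], [0.55, -0.418, 0.017], [0.406, -0.408, 0.017]] [ 0.485 -0.34   0.017] [0.148 0.144 0.144 0.144]
bottle cap [[0.60401371 0.15451444 0.165     ]] wax [[ 0.57406874 -0.16213911  0.085     ]]
```

```bash
cat >> h.py <<'E'
def can():
    x=np.load("can.npy");return np.array([x[0],x[1],.156]),canR(x[2]),x[3]
def toolR(zdir,jaw):
    z=zdir/np.linalg.norm(zdir);x=jaw-z*(jaw@z);x/=np.linalg.norm(x);return np.c_[x,np.cross(z,x),z]
def delta(p,Rt,s=None):
    from plant import read_state
    s=s or read_state();Rc=R.from_rotvec(s["orientation"])
    rv=(R.from_matrix(Rt)*Rc.inv()).as_rotvec(degrees=True)
    print("t",round(s["t"],2),"dxyz cm",((p-s["tool_pos"])*100).round(2).tolist(),"rot",rv.round(2).tolist(),np.linalg.norm(rv).round(1),"q",s["q"].round(2).tolist(),"F",s["force"].round(1).tolist(),"open",round(s["opening"],4))
def lidjaw(ang): # canister-frame lid angle clockwise (rad); jaw = -y_lid
    o,Rc,_=can();return -(Rc@np.array([np.sin(ang),np.cos(ang),0]))
E
python3 - <<'E'
from h import *
o,Rc,th=can();ax=Rc[:,2]
print(o,ax,th,lidjaw(th))
delta(o+ax*.126,toolR(-ax,lidjaw(th)))
E
```

```text
[0.50548781 0.02002586 0.156     ] [0.46946095 0.00315627 0.88294759] 1.2298356063489866 [ 0.82985276  0.33997946 -0.44244589]
t 0.15 dxyz cm [42.11, -56.17, 3.24] rot [-13.84, 25.54, -55.08] 62.3 q [1.24, 0.13, 1.49, 0.0, 1.52, -0.09] F [0.2, 0.6, -0.2] open 0.0927
```

Request:
carry_out:
  steps:
    - {"xyz": [2, -2, 3], "rot": [-1, 2, -5]}
    - {"xyz": [5, -6, 6], "rot": [-3, 5, -11]}
    - {"xyz": [8, -10, 8], "rot": [-4, 8, -17]}
    - {"xyz": [11, -14, 8], "rot": [-6, 11, -23]}
    - {"xyz": [14, -18, 8], "rot": [-7, 13, -29]}
    - {"xyz": [17, -22, 8], "rot": [-9, 16, -34]}
    - {"xyz": [20, -26, 8], "rot": [-10, 19, -40]}
    - {"xyz": [23, -30, 8], "rot": [-12, 21, -46]}
    - {"xyz": [26, -34, 8], "rot": [-13, 24, -51]}
    - {"xyz": [29, -38, 8], "rot": [-13.84, 25.54, -55.08]}
  grip: 0.6
  force: 40

```text
t: 1.15
tool_pos: [0.4278, 0.2095, 0.315]
orientation: [-2.927, -0.507, 0.732]
force: [1.1, 0.6, -0.5]
opening: 0.056
```

Run:
```python
from h import *
o,Rc,th=can();ax=Rc[:,2]
delta(o+ax*.126,toolR(-ax,lidjaw(th)))
```

```text
t 1.15 dxyz cm [13.69, -18.91, -4.78] rot [0.01, -0.07, 0.25] 0.3 q [0.26, 0.21, 1.33, 0.14, 2.07, -0.05] F [1.1, 0.6, -0.5] open 0.056
```

Request:
carry_out:
  steps:
    - {"xyz": [3.5, -4.5, 0]}
    - {"xyz": [7, -9, 0]}
    - {"xyz": [10, -14, 0]}
    - {"xyz": [13.6, -18.8, -1]}
    - {"xyz": [13.6, -18.8, -4]}
    - {"xyz": [13.6, -18.8, -4.7]}
    - {"xyz": [13.6, -18.8, -4.7]}

```text
validation failed for argument at $.st...
```

Run:
```python
from h import *
from plant import *
o,Rc,th=can();ax=Rc[:,2]
delta(o+ax*.126,toolR(-ax,lidjaw(th)))
delta(o+ax*.036,toolR(-ax,lidjaw(th)))
c=calibration("wrist");np.save("cw.npy",c,allow_pickle=True)
im=read_camera("wrist")[:,:,::-1].copy();cv2.imwrite("pics/w1.png",im)
t=np.linspace(0,2*np.pi,181)
def d(L,col):
    cv2.polylines(im,[np.round(proj(c,o+np.array(L)@Rc.T,True)).astype(int)],True,col,1,cv2.LINE_AA)
d(np.c_[.074*np.cos(t),.074*np.sin(t),0*t],(0,255,0));d(np.c_[.064*np.cos(t),.064*np.sin(t),0*t+.008],(0,0,255))
M=np.array([[np.cos(th),np.sin(th),0],[-np.sin(th),np.cos(th),0],[0,0,1]])
for z in(.008,.05): d(np.array([[.045,.008,z],[-.045,.008,z],[-.045,-.008,z],[.045,-.008,z]])@M.T,(0,255,255))
cv2.imwrite("pics/w1o.png",im)
```

```text
t 1.15 dxyz cm [13.69, -18.91, -4.78] rot [0.01, -0.07, 0.25] 0.3 q [0.26, 0.21, 1.33, 0.14, 2.07, -0.05] F [1.1, 0.6, -0.5] open 0.056
t 1.15 dxyz cm [9.46, -18.94, -12.73] rot [0.01, -0.07, 0.25] 0.3 q [0.26, 0.21, 1.33, 0.14, 2.07, -0.05] F [1.1, 0.6, -0.5] open 0.056
```

View pics/w1o.png

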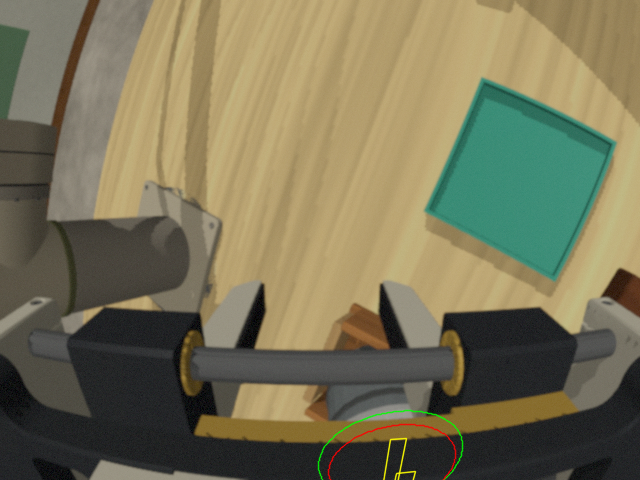

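Request:
carry_out:
  steps:
    - {"xyz": [3.5, -4.5, 0], "rot": [0, 0, 0]}
    - {"xyz": [7, -9, 0], "rot": [0, 0, 0]}
    - {"xyz": [10, -14, 0], "rot": [0, 0, 0]}
    - {"xyz": [13.7, -18.9, -1], "rot": [0, 0, 0]}
    - {"xyz": [13.7, -18.9, -4], "rot": [0, 0, 0]}
    - {"xyz": [13.7, -18.9, -4.8], "rot": [0, 0, 0]}
    - {"xyz": [13.7, -18.9, -4.8], "rot": [0, 0, 0]}

```text
t: 1.9
tool_pos: [0.5629, 0.0221, 0.2648]
orientation: [-2.925, -0.511, 0.736]
force: [-0.6, -0.3, 0.3]
opening: 0.0557
```

```bash
cat >> h.py <<'E'
def unfish(c,uv,z):
    f=240/np.tan(np.radians(c["fov_y"]/2));uv=np.atleast_2d(uv).astype(float)
    d=uv-[c["cx"],c["cy"]];r=np.linalg.norm(d,axis=1);th=r/f
    v=np.c_[d/np.maximum(r,1e-9)[:,None]*np.sin(th)[:,None],np.cos(th)]
    v=R.from_rotvec(c["attitude"]).apply(v)
    return c["xyz"]+v*((z-c["xyz"][2])/v[:,2])[:,None]
E
python3 - <<'E'
from h import *
from plant import *
c0=np.load("cw.npy",allow_pickle=True).item()
w=unfish(c0,[(483,79),(615,145),(556,279),(427,210)],.017);print(w.round(4).tolist(),w.mean(0),np.linalg.norm(w-np.roll(w,1,0),axis=1).round(3))
o,Rc,th=can();ax=Rc[:,2]
delta(o+ax*.126,toolR(-ax,lidjaw(th)))
delta(o+ax*.036,toolR(-ax,lidjaw(th)))
c=calibration("wrist")
im=read_camera("wrist")[:,:,::-1].copy();cv2.imwrite("pics/w2.png",im)
t=np.linspace(0,2*np.pi,181)
def d(L,col):
    cv2.polylines(im,[np.round(proj(c,o+np.array(L)@Rc.T,True)).astype(int)],True,col,1,cv2.LINE_AA)
d(np.c_[.074*np.cos(t),.074*np.sin(t),0*t],(0,255,0));d(np.c_[.064*np.cos(t),.064*np.sin(t),0*t+.008],(0,0,255))
M=np.array([[np.cos(th),np.sin(th),0],[-np.sin(th),np.cos(th),0],[0,0,1]])
for z in(.008,.05): d(np.array([[.045,.008,z],[-.045,.008,z],[-.045,-.008,z],[.045,-.008,z]])@M.T,(0,255,255))
cv2.imwrite("pics/w2o.png",im)
E
```

```text
[[0.4129, 0.4219, 0.017], [0.5878, 0.4105, 0.017], [0.5798, 0.2393, 0.017], [0.4047, 0.2482, 0.017]] [0.49630223 0.3299637  0.017     ] [0.174 0.175 0.171 0.175]
t 1.9 dxyz cm [0.17, -0.17, 0.24] rot [-0.05, -0.23, 0.1] 0.3 q [-0.04, 0.5, 1.06, -0.02, 2.07, -0.39] F [-0.6, -0.3, 0.3] open 0.0557
t 1.9 dxyz cm [-4.05, -0.2, -7.7] rot [-0.05, -0.23, 0.1] 0.3 q [-0.04, 0.5, 1.06, -0.02, 2.07, -0.39] F [-0.6, -0.3, 0.3] open 0.0557
```

View pics/w2o.png

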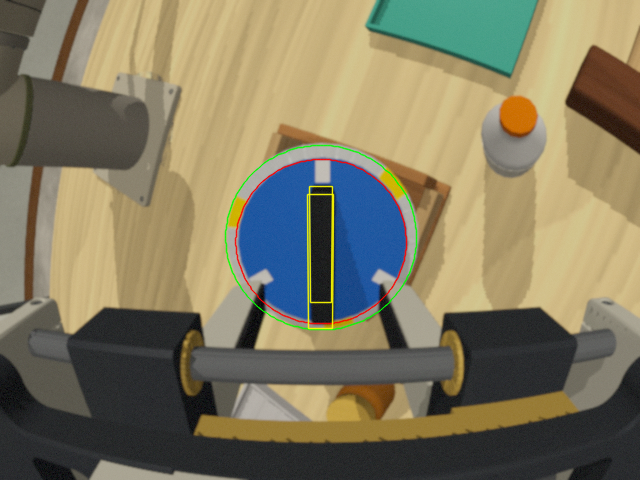

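Request:
carry_out:
  steps:
    - {"xyz": [-2.0, -0.2, -3.8], "rot": [0, 0, 0]}
    - {"xyz": [-2.0, -0.2, -3.8], "rot": [0, 0, 0]}
    - {"xyz": [-2.0, -0.2, -3.8], "rot": [0, 0, 0]}

```text
t: 2.25
tool_pos: [0.5434, 0.0217, 0.231]
orientation: [-2.928, -0.516, 0.729]
force: [1.2, -0.7, 0.3]
opening: 0.0562
```

Run:
```python
from h import *
o,Rc,th=can();ax=Rc[:,2]
delta(o+ax*.036,toolR(-ax,lidjaw(th)))
```

```text
t 2.25 dxyz cm [-2.11, -0.15, -4.32] rot [-0.03, 0.06, -0.07] 0.1 q [-0.04, 0.46, 1.18, -0.02, 1.99, -0.39] F [1.2, -0.7, 0.3] open 0.0562
```

Request:
carry_out:
  steps:
    - {"xyz": [-1.1, -0.1, -2.2], "rot": [0, 0, 0]}
    - {"xyz": [-2.1, -0.15, -4.2], "rot": [0, 0, 0]}
    - {"xyz": [-2.1, -0.15, -4.2], "rot": [0, 0, 0]}
    - {"xyz": [-2.1, -0.15, -4.2], "rot": [0, 0, 0]}

```text
t: 2.65
tool_pos: [0.5248, 0.0194, 0.1905]
orientation: [-2.93, -0.515, 0.723]
force: [1.1, -0.5, 0.2]
opening: 0.0554
```

Run:
```python
from h import *
from plant import *
o,Rc,th=can();ax=Rc[:,2]
delta(o+ax*.036,toolR(-ax,lidjaw(th)))
cv2.imwrite("pics/w3.png",read_camera("wrist")[:,:,::-1])
delta(o+ax*.036,toolR(-ax,lidjaw(th)))
```

```text
t 2.65 dxyz cm [-0.24, 0.07, -0.27] rot [-0.01, 0.31, -0.02] 0.3 q [-0.04, 0.43, 1.3, -0.03, 1.9, -0.39] F [1.1, -0.5, 0.2] open 0.0554
t 2.7 dxyz cm [-0.26, 0.08, -0.28] rot [-0.01, 0.35, -0.01] 0.4 q [-0.04, 0.43, 1.29, -0.03, 1.9, -0.39] F [0.7, 0.1, 0.5] open 0.0559
```

View pics/w3.png

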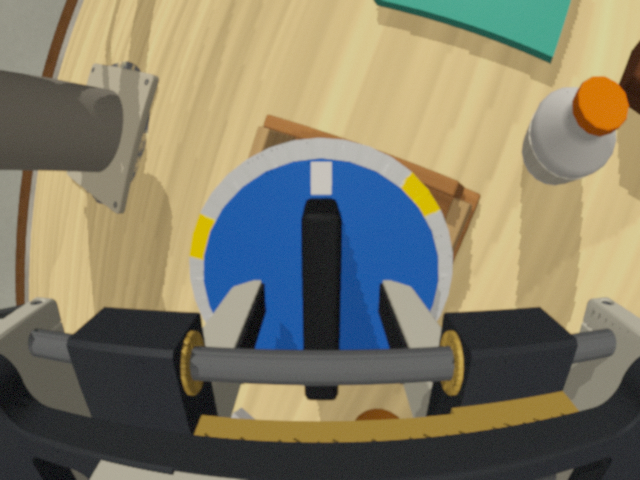

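Request:
carry_out:
  steps:
    - {"xyz": [-0.2, 0.05, -0.2], "rot": [0, 0, 0]}
    - {"xyz": [-0.2, 0.05, -0.2], "rot": [0, 0, 0]}
    - {"xyz": [-0.2, 0.05, -0.2], "rot": [0, 0, 0]}
    - {"xyz": [-0.2, 0.05, -0.2], "rot": [0, 0, 0]}
    - {"xyz": [-0.2, 0.05, -0.2], "rot": [0, 0, 0]}
    - {"xyz": [-0.2, 0.05, -0.2], "rot": [0, 0, 0]}
  grip: 0
  force: 35

```text
t: 3.3
tool_pos: [0.521, 0.0196, 0.1857]
orientation: [-2.928, -0.514, 0.728]
force: [1.7, 1.3, 0.4]
opening: 0.0156
```

Run:
```python
from h import *
from plant import *
o,Rc,th=can();ax=Rc[:,2]
delta(o+ax*.036,toolR(-ax,lidjaw(th)))
print(ax*np.degrees(th), ax)
```

```text
t 3.3 dxyz cm [0.14, 0.06, 0.21] rot [-0.02, 0.1, 0.02] 0.1 q [-0.04, 0.42, 1.31, -0.02, 1.89, -0.39] F [1.7, 1.3, 0.4] open 0.0156
[33.08027955  0.22240432 62.2163633 ] [0.46946095 0.00315627 0.88294759]
```

Request:
carry_out:
  steps:
    - {"xyz": [0, 0, 0], "rot": [1.88, 0.01, 3.53]}
    - {"xyz": [0, 0, 0], "rot": [3.76, 0.02, 7.06]}
    - {"xyz": [0, 0, 0], "rot": [5.63, 0.04, 10.6]}
    - {"xyz": [0, 0, 0], "rot": [7.51, 0.05, 14.13]}
    - {"xyz": [0, 0, 0], "rot": [9.39, 0.06, 17.66]}
    - {"xyz": [0, 0, 0], "rot": [11.27, 0.08, 21.19]}
    - {"xyz": [0, 0, 0], "rot": [13.14, 0.09, 24.72]}
    - {"xyz": [0, 0, 0], "rot": [15.02, 0.1, 28.25]}
    - {"xyz": [0, 0, 0], "rot": [16.9, 0.11, 31.79]}
    - {"xyz": [0, 0, 0], "rot": [16.9, 0.11, 31.79]}

```text
t: 4.3
tool_pos: [0.521, 0.0198, 0.1858]
orientation: [-2.515, -1.337, 0.626]
force: [1.4, 0.2, 0.1]
opening: 0.0156
```

Run:
```python
from h import *
from plant import *
o,Rc,th=can();ax=Rc[:,2]
delta(o+ax*.036,toolR(-ax,lidjaw(0)))
cv2.imwrite("pics/w4.png",read_camera("wrist")[:,:,::-1])
print(read_state()["wrist_torque"])
```

```text
t 4.3 dxyz cm [0.13, 0.04, 0.2] rot [16.06, 0.17, 30.41] 34.4 q [-0.04, 0.42, 1.31, -0.02, 1.9, -1.02] F [1.4, 0.2, 0.1] open 0.0156
[ 1.61074829e-02 -3.04415533e-01  1.01658316e-04]
```

View pics/w4.png

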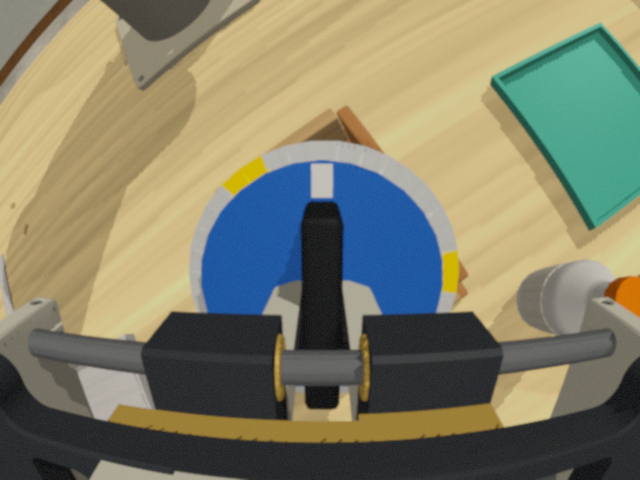

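Request:
carry_out:
  steps:
    - {"xyz": [0, 0, 0], "rot": [2, 0.01, 3.8]}
    - {"xyz": [0, 0, 0], "rot": [4, 0.02, 7.6]}
    - {"xyz": [0, 0, 0], "rot": [6, 0.04, 11.4]}
    - {"xyz": [0, 0, 0], "rot": [8, 0.06, 15.2]}
    - {"xyz": [0, 0, 0], "rot": [10, 0.08, 18.9]}
    - {"xyz": [0, 0, 0], "rot": [12, 0.1, 22.7]}
    - {"xyz": [0, 0, 0], "rot": [14, 0.12, 26.5]}
    - {"xyz": [0, 0, 0], "rot": [16, 0.15, 30.3]}
    - {"xyz": [0, 0, 0], "rot": [16, 0.15, 30.3]}

```text
t: 5.25
tool_pos: [0.5211, 0.0198, 0.1857]
orientation: [-1.947, -1.952, 0.488]
force: [1.8, 1.3, 0.5]
opening: 0.0159
```

Run:
```python
from h import *
from plant import *
o,Rc,th=can();ax=Rc[:,2]
delta(o+ax*.036,toolR(-ax,lidjaw(0)))
im=read_camera("wrist")[:,:,::-1]
cv2.imwrite("pics/w5.png",cv2.resize(im[110:310,160:480],None,fx=2.4,fy=2.4,interpolation=cv2.INTER_CUBIC))
print(read_state()["wrist_torque"])
```

```text
t 5.25 dxyz cm [0.13, 0.03, 0.21] rot [0.11, 0.03, 0.19] 0.2 q [-0.04, 0.43, 1.31, -0.03, 1.9, -1.62] F [1.8, 1.3, 0.5] open 0.0159
[ 0.15373315 -0.42400188 -0.13526379]
```

View pics/w5.png

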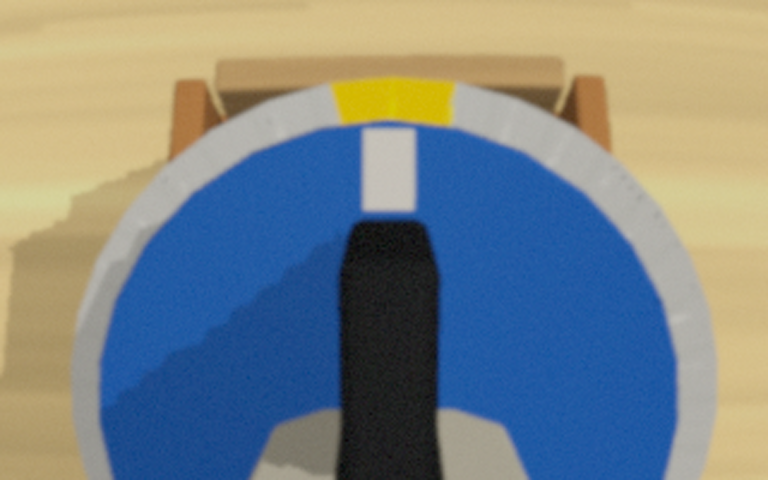

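Request:
carry_out:
  steps:
    - {"xyz": [0.23, 0, 0.44], "rot": [0, 0, 0]}
    - {"xyz": [0.47, 0, 0.88], "rot": [0, 0, 0]}
    - {"xyz": [0.7, 0, 1.32], "rot": [0, 0, 0]}
    - {"xyz": [0.94, 0, 1.77], "rot": [0, 0, 0]}
    - {"xyz": [1.17, 0, 2.21], "rot": [0, 0, 0]}
    - {"xyz": [1.41, 0, 2.65], "rot": [0, 0, 0]}
    - {"xyz": [1.88, 0, 3.53], "rot": [0, 0, 0]}
    - {"xyz": [2.35, 0, 4.41], "rot": [0, 0, 0]}

```text
t: 6.1
tool_pos: [0.5447, 0.0196, 0.2305]
orientation: [-1.946, -1.952, 0.489]
force: [1.3, 0.4, -3.1]
opening: 0.0158
```

Run:
```python
from h import *
from plant import *
o,Rc,th=can();ax=Rc[:,2]
delta(o+ax*.086,toolR(-ax,lidjaw(0)))
a=read_camera("wrist")[:,:,::-1];b=read_camera("scene")[:,:,::-1]
cv2.imwrite("pics/w6.png",np.hstack([cv2.resize(a,(400,300)),b[90:390,170:570]]))
```

```text
t 6.1 dxyz cm [0.12, 0.07, 0.14] rot [0.11, -0.01, 0.17] 0.2 q [-0.04, 0.46, 1.18, -0.03, 1.99, -1.62] F [1.3, 0.4, -3.1] open 0.0158
```

View pics/w6.png

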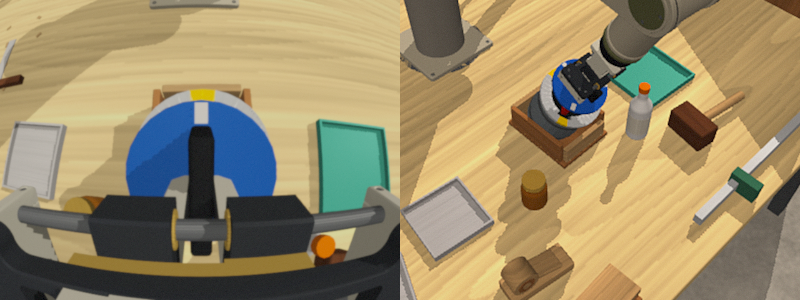

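Run:
```python
from h import *
delta(np.array([.4965,.329,.30]),toolR(np.array([0,0,-1.]),np.array([0,1.,0])))
```

```text
t 6.2 dxyz cm [-4.92, 30.95, 6.84] rot [0.17, -27.83, -0.18] 27.8 q [-0.04, 0.46, 1.18, -0.03, 1.99, -1.62] F [-0.8, -0.7, -2.8] open 0.0158
```

Request:
carry_out:
  steps:
    - {"xyz": [1.5, 0, 3.5], "rot": [0, 0, 0]}
    - {"xyz": [1.5, 0, 7], "rot": [0, 0, 0]}
    - {"xyz": [0.5, 3, 8], "rot": [0, -4, 0]}
    - {"xyz": [-0.5, 7, 8], "rot": [0, -8, 0]}
    - {"xyz": [-1.5, 11, 8], "rot": [0, -12, 0]}
    - {"xyz": [-2.5, 15, 8], "rot": [0, -16, 0]}
    - {"xyz": [-3.5, 19, 8], "rot": [0, -20, 0]}
    - {"xyz": [-4, 23, 8], "rot": [0, -24, 0]}
    - {"xyz": [-4.5, 27, 8], "rot": [0.17, -27.8, -0.18]}
    - {"xyz": [-4.9, 30.5, 7.5], "rot": [0.17, -27.83, -0.18]}

```text
t: 7.2
tool_pos: [0.4941, 0.3269, 0.3067]
orientation: [-2.219, -2.223, -0.004]
force: [1.1, 0.4, -2.7]
opening: 0.0161
```

Request:
carry_out:
  steps:
    - {"xyz": [0, 0.5, -3], "rot": [0, 0, 0]}
    - {"xyz": [0, 0.5, -6], "rot": [0, 0, 0]}
    - {"xyz": [0, 0.5, -9], "rot": [0, 0, 0]}
    - {"xyz": [0, 0.5, -12], "rot": [0, 0, 0]}
    - {"xyz": [0, 0.5, -12], "rot": [0, 0, 0]}
    - {"xyz": [0, 0.5, -12], "rot": [0, 0, 0]}

```text
t: 7.8
tool_pos: [0.4949, 0.3293, 0.1847]
orientation: [-2.219, -2.22, 0.006]
force: [0.4, -0.2, -3.1]
opening: 0.0154
```

Run:
```python
from h import *
from plant import *
delta(np.array([.4965,.329,.065]),toolR(np.array([0,0,-1.]),np.array([0,1.,0])))
c=calibration("wrist");np.save("cw7.npy",c,allow_pickle=True)
cv2.imwrite("pics/w7.png",read_camera("wrist")[:,:,::-1])
```

```text
t 7.8 dxyz cm [0.16, -0.03, -11.97] rot [0.04, -0.26, -0.01] 0.3 q [0.5, 0.15, 1.56, 0.0, 1.44, -1.07] F [0.4, -0.2, -3.1] open 0.0154
```

View pics/w7.png

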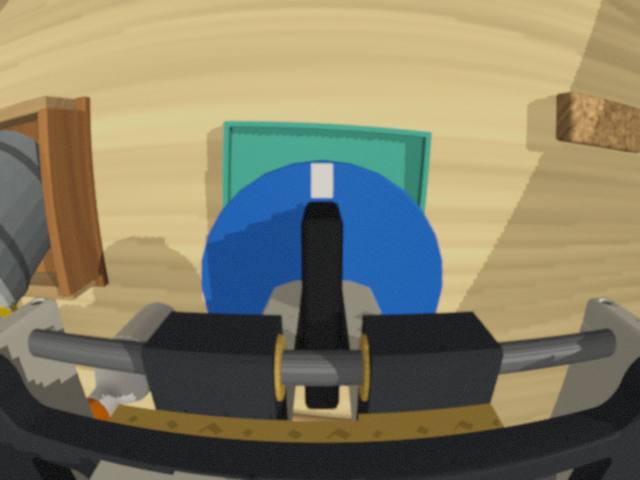

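Run:
```python
from h import *
c=np.load("cw7.npy",allow_pickle=True).item()
w=unfish(c,[(224,122),(431,132)],.017);print(w);d=w[1]-w[0];L=np.linalg.norm(d);d/=L;n=np.array([d[1],-d[0],0]);n*=np.sign(n[0]);print(L,w.mean(0)+n*.09)
```

```text
[[0.40161623 0.2458712  0.017     ]
 [0.40978514 0.42405916 0.017     ]]
0.17837510778448093 [0.49560626 0.33084352 0.017     ]
```

Centre agrees (~0.496, 0.330). Lower.

Request:
carry_out:
  steps:
    - {"xyz": [0.1, 0.05, -3], "rot": [0, 0, 0]}
    - {"xyz": [0.1, 0.05, -6], "rot": [0, 0, 0]}
    - {"xyz": [0.1, 0.05, -9], "rot": [0, 0, 0]}
    - {"xyz": [0.1, 0.05, -11], "rot": [0, 0, 0]}
    - {"xyz": [0.1, 0.05, -12], "rot": [0, 0, 0]}
    - {"xyz": [0.1, 0.05, -12], "rot": [0, 0, 0]}
    - {"xyz": [0.1, 0.05, -12], "rot": [0, 0, 0]}

```text
t: 8.55
tool_pos: [0.4977, 0.3308, 0.0669]
orientation: [-2.22, -2.221, -0.001]
force: [-1.0, -0.9, -2.6]
opening: 0.016
```

Request:
carry_out:
  steps:
    - {"xyz": [0, 0, -0.2], "rot": [0, 0, 0]}
    - {"xyz": [0, 0, -0.4], "rot": [0, 0, 0]}
    - {"xyz": [0, 0, -0.4], "rot": [0, 0, 0]}

```text
t: 8.85
tool_pos: [0.4966, 0.3302, 0.0612]
orientation: [-2.22, -2.22, 0.002]
force: [1.1, 0.0, -2.5]
opening: 0.0155
```

Request:
carry_out:
  steps:
    - {"xyz": [0, 0, -0.1], "rot": [0, 0, 0]}
    - {"xyz": [0, 0, -0.2], "rot": [0, 0, 0]}
    - {"xyz": [0, 0, -0.2], "rot": [0, 0, 0]}

```text
t: 9.15
tool_pos: [0.4962, 0.33, 0.0585]
orientation: [-2.22, -2.22, 0.004]
force: [-0.0, 0.0, -1.9]
opening: 0.0158
```

Request:
carry_out:
  steps:
    - {"xyz": [0, 0, -0.1], "rot": [0, 0, 0]}
    - {"xyz": [0, 0, -0.1], "rot": [0, 0, 0]}

```text
t: 9.35
tool_pos: [0.4963, 0.33, 0.0575]
orientation: [-2.22, -2.22, 0.003]
force: [-0.5, 0.3, -3.3]
opening: 0.016
```

Request:
carry_out:
  steps:
    - {"xyz": [0, 0, -0.1], "rot": [0, 0, 0]}
    - {"xyz": [0, 0, -0.1], "rot": [0, 0, 0]}

```text
t: 9.55
tool_pos: [0.4963, 0.33, 0.0566]
orientation: [-2.22, -2.22, 0.003]
force: [-0.4, 0.6, -2.6]
opening: 0.0157
```

Request:
carry_out:
  steps:
    - {"xyz": [0, 0, -0.1], "rot": [0, 0, 0]}
    - {"xyz": [0, 0, -0.1], "rot": [0, 0, 0]}

```text
t: 9.75
tool_pos: [0.4963, 0.33, 0.0556]
orientation: [-2.22, -2.22, 0.003]
force: [-0.9, 0.3, -3.6]
opening: 0.0162
```

Request:
carry_out:
  steps:
    - {"xyz": [0, 0, -0.1], "rot": [0, 0, 0]}
    - {"xyz": [0, 0, -0.1], "rot": [0, 0, 0]}

```text
t: 9.95
tool_pos: [0.4964, 0.3301, 0.0555]
orientation: [-2.22, -2.22, 0.003]
force: [-3.0, -2.6, 4.6]
opening: 0.0158
```

Contact. Release and rise.

Request:
carry_out:
  steps:
    - {"xyz": [0, 0, 0], "rot": [0, 0, 0]}
    - {"xyz": [0, 0, 0], "rot": [0, 0, 0]}
    - {"xyz": [0, 0, 0], "rot": [0, 0, 0]}
    - {"xyz": [0, 0, 2], "rot": [0, 0, 0]}
    - {"xyz": [0, 0, 5], "rot": [0, 0, 0]}
    - {"xyz": [0, 0, 9], "rot": [0, 0, 0]}
    - {"xyz": [0, 0, 14], "rot": [0, 0, 0]}
    - {"xyz": [0, 0, 19], "rot": [0, 0, 0]}
    - {"xyz": [0, 0, 24], "rot": [0, 0, 0]}
  grip: 0.45

```text
t: 10.85
tool_pos: [0.4961, 0.3299, 0.2968]
orientation: [-2.22, -2.22, 0.003]
force: [-0.0, 0.1, 0.3]
opening: 0.042
```

Run:
```python
from h import *
from plant import *
o,Rc,th=can();ax=Rc[:,2]
a=read_camera("wrist")[:,:,::-1];b=read_camera("scene")[:,:,::-1];c=read_camera("top")[:,:,::-1]
cv2.imwrite("pics/s8.png",b);cv2.imwrite("pics/t8.png",c)
cv2.imwrite("pics/w8.png",np.hstack([cv2.resize(a,(400,300)),b[90:390,240:640]]))
t=cv2.resize(c[225:345,90:330],None,fx=3.3,fy=3.3,interpolation=cv2.INTER_CUBIC);cv2.imwrite("pics/t8c.png",t)
delta(o+ax*.12,toolR(-ax,lidjaw(0)))
```

```text
t 11.0 dxyz cm [6.33, -31.09, -3.85] rot [-0.37, 28.32, 0.43] 28.3 q [0.5, 0.1, 1.4, 0.0, 1.63, -1.07] F [1.3, 0.2, -1.4] open 0.042
```

View pics/w8.png

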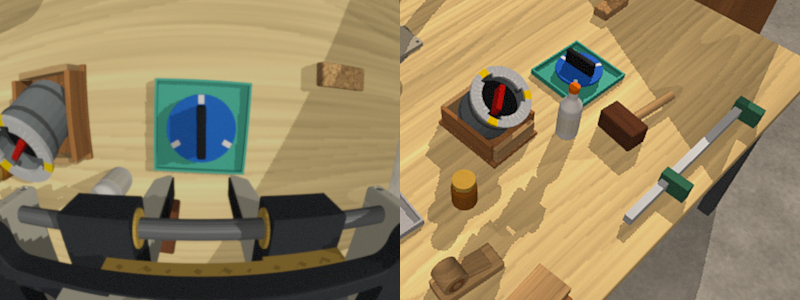

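View pics/t8c.png

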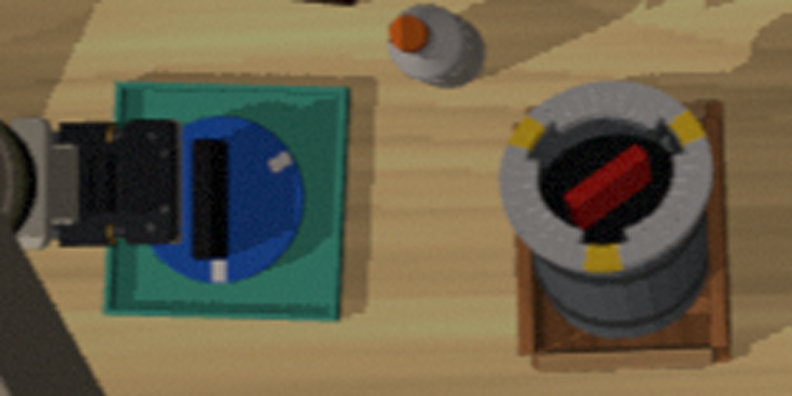

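Run:
```python
from h import *
from plant import *
o,Rc,th=can();ax=Rc[:,2]
delta(o+ax*.13,toolR(-ax,lidjaw(np.radians(62))))
```

```text
t 11.0 dxyz cm [6.8, -31.08, -2.97] rot [-15.3, 25.56, -60.35] 67.3 q [0.5, 0.1, 1.4, 0.0, 1.63, -1.07] F [1.3, 0.2, -1.4] open 0.042
```

Request:
carry_out:
  steps:
    - {"xyz": [0.7, -3.1, 1], "rot": [-1.5, 2.6, -6]}
    - {"xyz": [1.4, -6.2, 2], "rot": [-3, 5.1, -12]}
    - {"xyz": [2, -9.3, 2], "rot": [-4.6, 7.7, -18]}
    - {"xyz": [2.7, -12.4, 2], "rot": [-6.1, 10.2, -24]}
    - {"xyz": [3.4, -15.5, 2], "rot": [-7.6, 12.8, -30.2]}
    - {"xyz": [4.1, -18.6, 1], "rot": [-9.2, 15.3, -36.2]}
    - {"xyz": [4.8, -21.7, 0], "rot": [-10.7, 17.9, -42.2]}
    - {"xyz": [5.4, -24.8, -1], "rot": [-12.2, 20.4, -48.2]}
    - {"xyz": [6.1, -28, -2], "rot": [-13.8, 23, -54.3]}
    - {"xyz": [6.8, -31, -3], "rot": [-15.3, 25.5, -60.3]}

```text
t: 12.0
tool_pos: [0.564, 0.0188, 0.2626]
orientation: [-2.843, -0.712, 0.725]
force: [0.6, -0.3, 0.7]
opening: 0.042
```

Request:
carry_out:
  steps:
    - {"xyz": [0, 0, 0], "rot": [0, 0, 0]}
    - {"xyz": [0, 0, 0], "rot": [0, 0, 0]}

```text
t: 12.2
tool_pos: [0.5639, 0.0194, 0.2624]
orientation: [-2.841, -0.717, 0.724]
force: [-0.7, -0.3, 0.8]
opening: 0.0422
```

Run:
```python
from h import *
from plant import *
o,Rc,th=can();ax=Rc[:,2]
delta(o+ax*.13,toolR(-ax,lidjaw(np.radians(62))))
c=calibration("wrist");np.save("cw9.npy",c,allow_pickle=True)
im=read_camera("wrist")[:,:,::-1].copy();cv2.imwrite("pics/w9.png",im)
t=np.linspace(0,2*np.pi,181)
def d(L,col):
    cv2.polylines(im,[np.round(proj(c,o+np.array(L)@Rc.T,True)).astype(int)],True,col,1,cv2.LINE_AA)
d(np.c_[.074*np.cos(t),.074*np.sin(t),0*t],(0,255,0));d(np.c_[.048*np.cos(t),.048*np.sin(t),0*t],(255,255,0))
th=np.radians(62);M=np.array([[np.cos(th),np.sin(th),0],[-np.sin(th),np.cos(th),0],[0,0,1]])
z=-.004; d(np.array([[.032,.007,z],[-.032,.007,z],[-.032,-.007,z],[.032,-.007,z]])@M.T,(0,255,255))
cv2.imwrite("pics/w9o.png",im)
```

```text
t 12.2 dxyz cm [0.26, 0.1, 0.83] rot [-0.3, -0.62, 0.13] 0.7 q [-0.04, 0.51, 1.05, -0.02, 2.07, -0.54] F [-0.7, -0.3, 0.8] open 0.0422
```

View pics/w9o.png

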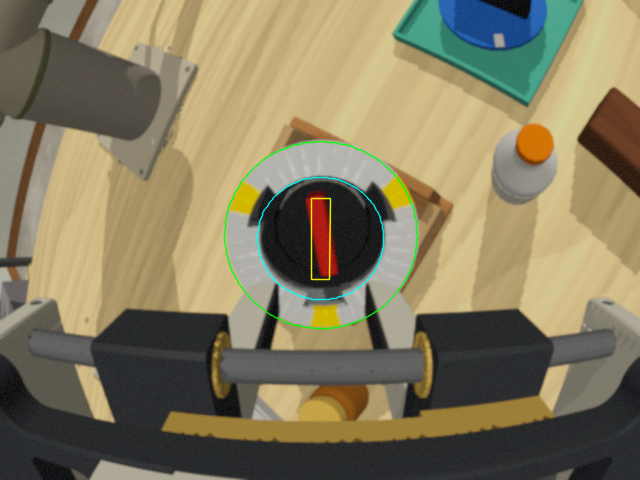

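Run:
```python
from h import *
o,Rc,th0=can()
c=np.load("cw9.npy",allow_pickle=True).item();im=cv2.imread("pics/w9.png")
hsv=cv2.cvtColor(im,cv2.COLOR_BGR2HSV).astype(int)
m=(((hsv[...,0]<8)|(hsv[...,0]>172))&(hsv[...,1]>150)&(hsv[...,2]>90)).astype(np.uint8)
k=np.zeros_like(m);k[170:300,270:370]=m[170:300,270:370];m=k
cv2.imwrite("pics/red.png",cv2.resize(np.hstack([im[170:300,260:380],cv2.cvtColor(m*255,cv2.COLOR_GRAY2BGR)[170:300,260:380]]),None,fx=3.2,fy=3.2,interpolation=cv2.INTER_CUBIC))
def draw(p,soft=3):
    u,v,t=p;M=np.array([[np.cos(t),np.sin(t),0],[-np.sin(t),np.cos(t),0],[0,0,1]])
    cs=np.array([[a*.032,b*.007,z] for z in(-.004,-.042) for a,b in((1,1),(-1,1),(-1,-1),(1,-1))])@M.T+[u,v,0]
    q=proj(c,o+cs@Rc.T,True);h=cv2.convexHull(q[:4].astype(np.float32))
    g=np.zeros((480*1,640),np.uint8);cv2.fillConvexPoly(g,np.round(h*16).astype(np.int32),1,shift=4,lineType=8);return g
from scipy.optimize import minimize,differential_evolution
f=lambda p:float((draw(p)!=m).sum())
r=differential_evolution(f,[(-.008,.008),(-.008,.008),(np.radians(30),np.radians(95))],seed=1,maxiter=40,popsize=12)
print(r.x,np.degrees(r.x[2]),r.fun,m.sum());np.save("fil.npy",r.x)
```

```text
[-3.40928198e-05 -2.71960168e-03  8.92890042e-01] 51.15883097840379 54.0 1552
```

View pics/red.png

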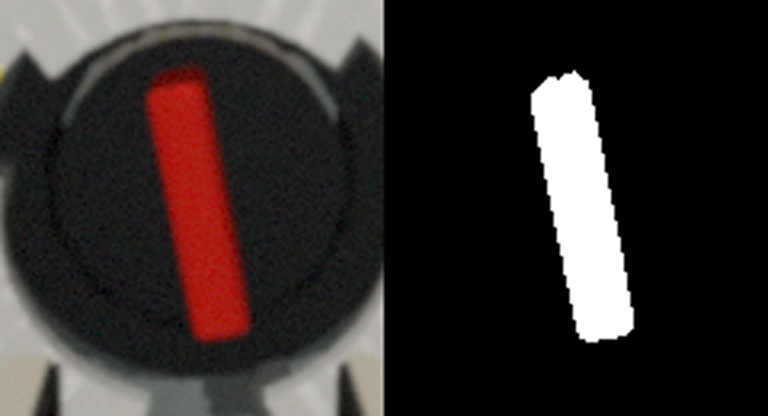

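```bash
cat >> h.py <<'E'
def filt(z): 
    o,Rc,_=can();return o+Rc@np.array([-.001,-.0015,z]),toolR(-Rc[:,2],lidjaw(np.radians(51.2)))
E
python3 - <<'E'
from h import *
delta(*filt(.04));delta(*filt(-.014))
E
```

```text
t 12.25 dxyz cm [-3.89, 0.12, -7.29] rot [4.81, -0.49, 9.55] 10.7 q [-0.04, 0.51, 1.05, -0.02, 2.07, -0.54] F [1.0, 0.1, -0.3] open 0.0419
t 12.25 dxyz cm [-6.43, 0.11, -12.06] rot [4.81, -0.49, 9.55] 10.7 q [-0.04, 0.51, 1.05, -0.02, 2.07, -0.54] F [1.0, 0.1, -0.3] open 0.0419
```

Request:
carry_out:
  steps:
    - {"xyz": [0, 0.1, 0], "rot": [2.4, -0.2, 4.8]}
    - {"xyz": [-1, 0.1, -2], "rot": [4.8, -0.5, 9.5]}
    - {"xyz": [-2.5, 0.1, -4.7], "rot": [4.8, -0.5, 9.5]}
    - {"xyz": [-3.9, 0.1, -7.3], "rot": [4.8, -0.5, 9.5]}
    - {"xyz": [-3.9, 0.1, -7.3], "rot": [4.8, -0.5, 9.5]}
    - {"xyz": [-3.9, 0.1, -7.3], "rot": [4.8, -0.5, 9.5]}
    - {"xyz": [-3.9, 0.1, -7.3], "rot": [4.8, -0.5, 9.5]}

```text
t: 12.95
tool_pos: [0.5269, 0.0217, 0.1941]
orientation: [-2.739, -0.974, 0.677]
force: [0.3, -0.4, 0.7]
opening: 0.0418
```

Run:
```python
from h import *
from plant import *
delta(*filt(.04));delta(*filt(-.014))
cv2.imwrite("pics/w10.png",read_camera("wrist")[:,:,::-1])
delta(*filt(.04))
```

```text
t 12.95 dxyz cm [-0.18, -0.0, -0.32] rot [0.05, 0.32, 0.04] 0.3 q [-0.04, 0.43, 1.28, -0.02, 1.91, -0.73] F [0.3, -0.4, 0.7] open 0.0418
t 12.95 dxyz cm [-2.71, -0.02, -5.09] rot [0.05, 0.32, 0.04] 0.3 q [-0.04, 0.43, 1.28, -0.02, 1.91, -0.73] F [0.3, -0.4, 0.7] open 0.0418
t 13.0 dxyz cm [-0.19, 0.02, -0.31] rot [0.06, 0.33, 0.06] 0.3 q [-0.04, 0.43, 1.28, -0.02, 1.91, -0.73] F [-0.5, 0.2, -0.1] open 0.0417
```

View pics/w10.png

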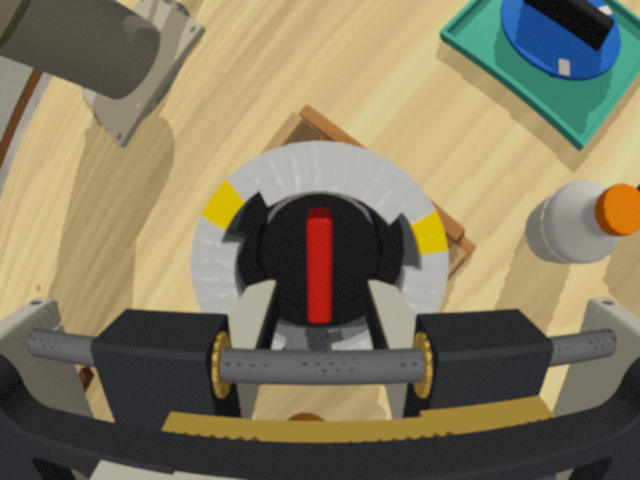

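Request:
carry_out:
  steps:
    - {"xyz": [-0.5, 0, -1], "rot": [0, 0, 0]}
    - {"xyz": [-1, 0, -1.9], "rot": [0, 0, 0]}
    - {"xyz": [-1.5, 0, -2.8], "rot": [0, 0, 0]}
    - {"xyz": [-1.5, 0, -2.8], "rot": [0, 0, 0]}
    - {"xyz": [-1.5, 0, -2.8], "rot": [0, 0, 0]}

```text
t: 13.5
tool_pos: [0.5099, 0.021, 0.1633]
orientation: [-2.736, -0.97, 0.683]
force: [-0.6, 0.3, -0.8]
opening: 0.0418
```

Run:
```python
from h import *
delta(*filt(-.014))
```

```text
t 13.5 dxyz cm [-1.01, 0.05, -2.01] rot [0.05, 0.02, 0.12] 0.1 q [-0.04, 0.41, 1.36, -0.02, 1.85, -0.73] F [-0.6, 0.3, -0.8] open 0.0418
```

Request:
carry_out:
  steps:
    - {"xyz": [-0.5, 0.05, -0.9], "rot": [0, 0, 0]}
    - {"xyz": [-0.9, 0.05, -1.8], "rot": [0, 0, 0]}
    - {"xyz": [-0.9, 0.05, -1.8], "rot": [0, 0, 0]}
    - {"xyz": [-0.9, 0.05, -1.8], "rot": [0, 0, 0]}

```text
t: 13.9
tool_pos: [0.5009, 0.0216, 0.1454]
orientation: [-2.736, -0.971, 0.683]
force: [-0.8, 0.5, -0.0]
opening: 0.0416
```

Request:
carry_out:
  steps:
    - {"xyz": [0, 0, 0], "rot": [0, 0, 0]}
    - {"xyz": [0, 0, 0], "rot": [0, 0, 0]}
    - {"xyz": [0, 0, 0], "rot": [0, 0, 0]}
    - {"xyz": [0, 0, 0], "rot": [0, 0, 0]}
    - {"xyz": [0, 0, 0], "rot": [0, 0, 0]}
  grip: 0
  force: 50

```text
t: 14.4
tool_pos: [0.5015, 0.0216, 0.1456]
orientation: [-2.737, -0.971, 0.681]
force: [2.2, -1.3, 1.9]
opening: 0.0137
```

Run:
```python
from h import *
from plant import *
delta(*filt(-.014))
cv2.imwrite("pics/w11.png",read_camera("wrist")[:,:,::-1])
```

```text
t 14.4 dxyz cm [-0.17, -0.01, -0.24] rot [0.05, 0.1, 0.11] 0.2 q [-0.04, 0.41, 1.41, -0.02, 1.81, -0.72] F [2.2, -1.3, 1.9] open 0.0137
```

View pics/w11.png

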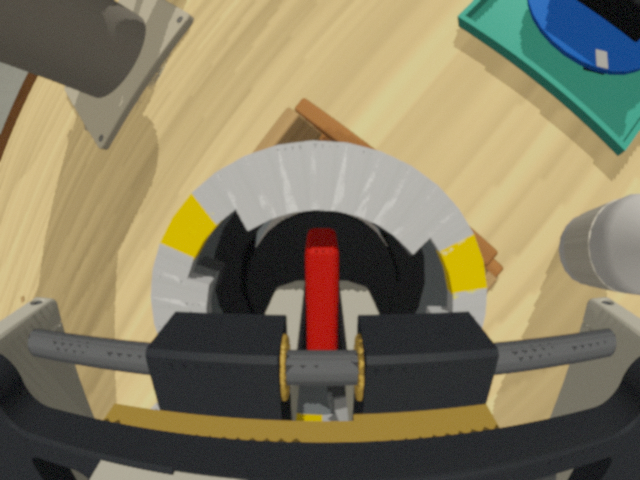

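Request:
carry_out:
  steps:
    - {"xyz": [0.47, 0, 0.88], "rot": [0, 0, 0]}
    - {"xyz": [0.94, 0, 1.77], "rot": [0, 0, 0]}
    - {"xyz": [1.41, 0.01, 2.65], "rot": [0, 0, 0]}
    - {"xyz": [1.88, 0.01, 3.53], "rot": [0, 0, 0]}
    - {"xyz": [2.35, 0.02, 4.41], "rot": [0, 0, 0]}
    - {"xyz": [2.35, 0.02, 4.41], "rot": [0, 0, 0]}

```text
t: 15.05
tool_pos: [0.5264, 0.0217, 0.1916]
orientation: [-2.739, -0.972, 0.678]
force: [0.3, -0.6, -3.5]
opening: 0.0138
```

Request:
carry_out:
  steps:
    - {"xyz": [0.7, 0, 1.32], "rot": [0, 0, 0]}
    - {"xyz": [1.41, 0.01, 2.65], "rot": [0, 0, 0]}
    - {"xyz": [2.11, 0.01, 3.97], "rot": [0, 0, 0]}
    - {"xyz": [2.82, 0.02, 5.3], "rot": [0, 0, 0]}
    - {"xyz": [3.52, 0.02, 6.62], "rot": [0, 0, 0]}
    - {"xyz": [4.23, 0.03, 7.95], "rot": [0, 0, 0]}
    - {"xyz": [4.93, 0.03, 9.27], "rot": [0, 0, 0]}
    - {"xyz": [4.93, 0.03, 9.27], "rot": [0, 0, 0]}

```text
t: 15.85
tool_pos: [0.5752, 0.022, 0.284]
orientation: [-2.739, -0.971, 0.678]
force: [0.6, 0.9, -3.4]
opening: 0.014
```

Run:
```python
from h import *
from plant import *
delta(*filt(-.014+.155))
a=read_camera("wrist")[:,:,::-1];b=read_camera("scene")[:,:,::-1]
cv2.imwrite("pics/w12.png",np.hstack([cv2.resize(a,(400,300)),b[50:350,170:570]]))
```

```text
t 15.85 dxyz cm [-0.27, -0.0, -0.4] rot [0.06, 0.25, 0.11] 0.3 q [-0.04, 0.53, 0.99, -0.02, 2.1, -0.73] F [0.6, 0.9, -3.4] open 0.014
```

View pics/w12.png

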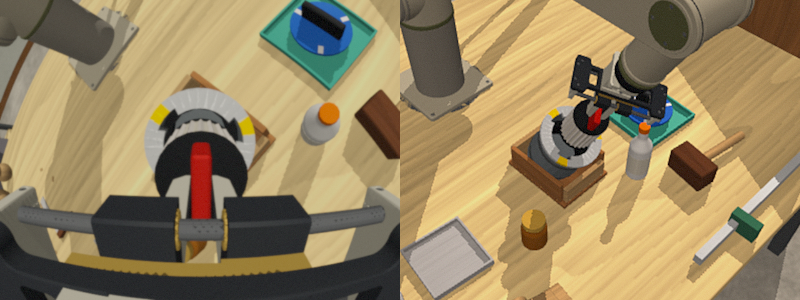

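Run:
```python
from h import *
from plant import *
s=read_state();j=R.from_rotvec(s["orientation"]).as_matrix()
o,Rc,th=can();rot=R.from_rotvec(np.cross(-Rc[:,2],[0,0,-1])/np.linalg.norm(np.cross(-Rc[:,2],[0,0,-1]))*np.radians(28)).as_matrix()
jaw=(rot@j)[:,0];jaw[2]=0;jaw/=np.linalg.norm(jaw);print(jaw.tolist());np.save("jaw.npy",jaw)
delta(np.array([.48,-.338,.33]),toolR(np.array([0,0,-1.]),jaw))
```

```text
[0.77640078589831, 0.6302394938882255, 0.0]
t 15.95 dxyz cm [-9.42, -36.01, 4.81] rot [0.18, -27.92, 0.0] 27.9 q [-0.04, 0.53, 1.0, -0.02, 2.1, -0.73] F [0.4, 0.2, -2.6] open 0.0132
```

Request:
carry_out:
  steps:
    - {"xyz": [0.7, 0, 2], "rot": [0, 0, 0]}
    - {"xyz": [1, -1, 4.5], "rot": [0, 0, 0]}
    - {"xyz": [0.5, -4, 6], "rot": [0, -3, 0]}
    - {"xyz": [-0.5, -8, 6], "rot": [0, -7, 0]}
    - {"xyz": [-2, -12, 6], "rot": [0, -11, 0]}
    - {"xyz": [-3.5, -16, 6], "rot": [0, -15, 0]}
    - {"xyz": [-5, -20, 6], "rot": [0, -19, 0]}
    - {"xyz": [-6.5, -24, 6], "rot": [0.1, -23, 0]}
    - {"xyz": [-8, -28, 6], "rot": [0.2, -27.9, 0]}
    - {"xyz": [-9, -32, 5], "rot": [0.2, -27.9, 0]}

```text
t: 16.95
tool_pos: [0.4819, -0.2992, 0.3336]
orientation: [2.959, 1.048, 0.005]
force: [0.2, 0.8, -2.4]
opening: 0.0139
```

Request:
carry_out:
  steps:
    - {"xyz": [-0.4, -4, 0], "rot": [0, 0, 0]}
    - {"xyz": [-0.4, -4, -1], "rot": [0, 0, 0]}
    - {"xyz": [-0.4, -4, -1], "rot": [0, 0, 0]}
    - {"xyz": [-0.4, -4, -1], "rot": [0, 0, 0]}

```text
t: 17.35
tool_pos: [0.4798, -0.3367, 0.3213]
orientation: [-2.958, -1.05, 0.002]
force: [0.2, -0.1, -2.6]
opening: 0.0136
```

Run:
```python
from h import *
from plant import *
delta(np.array([.48,-.338,.33]),toolR(np.array([0,0,-1.]),np.load("jaw.npy")))
c=calibration("wrist");np.save("cw13.npy",c,allow_pickle=True)
cv2.imwrite("pics/w13.png",read_camera("wrist")[:,:,::-1]);cv2.imwrite("pics/s13.png",read_camera("scene")[:,:,::-1])
```

```text
t 17.35 dxyz cm [0.02, -0.13, 0.87] rot [-0.14, -0.12, -0.03] 0.2 q [-0.7, 0.08, 1.39, 0.0, 1.68, -1.38] F [0.2, -0.1, -2.6] open 0.0136
```

View pics/w13.png

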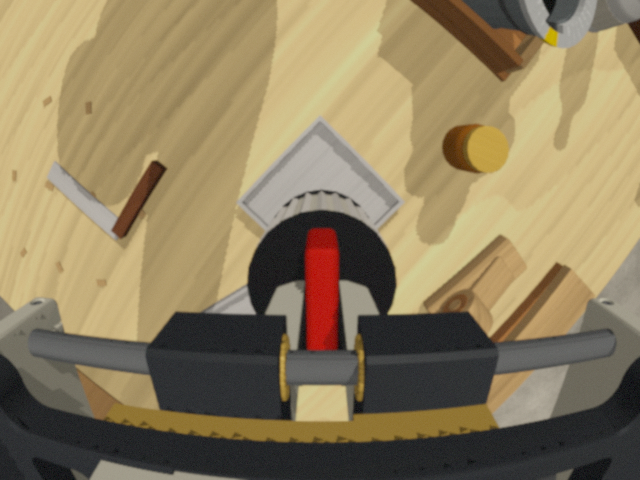

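View pics/s13.png

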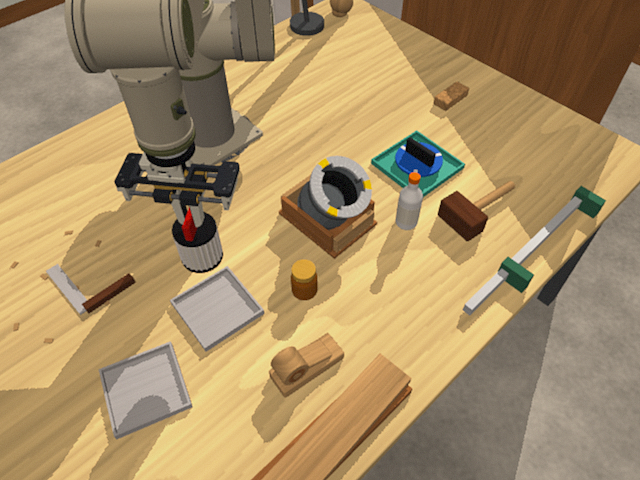

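Run:
```python
from h import *
c=np.load("cw13.npy",allow_pickle=True).item()
w=unfish(c,[(238.5,203),(320.5,118.5),(403.5,202.5)],.017);print(w,np.linalg.norm(w[0]-w[1]),np.linalg.norm(w[2]-w[1]),(w[0]+w[2])/2)
im=cv2.imread("pics/s13.png");cv2.imwrite("pics/s13c.png",cv2.resize(im[150:360,90:290],None,fx=2.8,fy=2.8,interpolation=cv2.INTER_CUBIC))
```

```text
[[ 0.39951804 -0.40183388  0.017     ]
 [ 0.41449754 -0.25713439  0.017     ]
 [ 0.55963255 -0.27100001  0.017     ]] 0.14547277882648466 0.14579583830024856 [ 0.47957529 -0.33641694  0.017     ]
```

View pics/s13c.png

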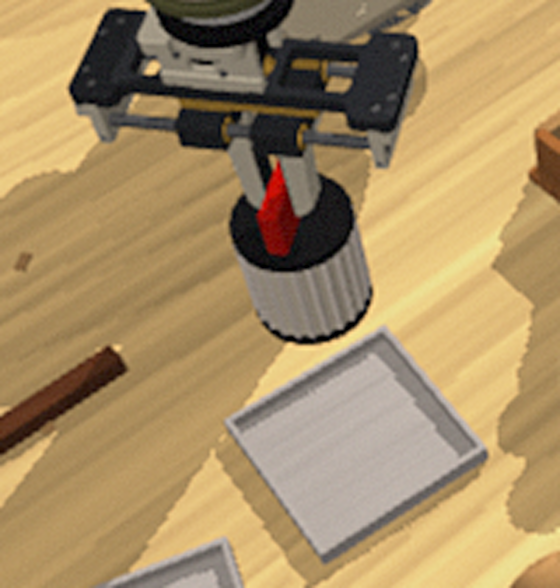

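Request:
carry_out:
  steps:
    - {"xyz": [-0.1, 0, -3.5], "rot": [0, 0, 0]}
    - {"xyz": [-0.1, 0, -7], "rot": [0, 0, 0]}
    - {"xyz": [-0.1, 0, -10.5], "rot": [0, 0, 0]}
    - {"xyz": [-0.1, 0, -14], "rot": [0, 0, 0]}
    - {"xyz": [-0.1, 0, -16.5], "rot": [0, 0, 0]}
    - {"xyz": [-0.1, 0, -17.5], "rot": [0, 0, 0]}
    - {"xyz": [-0.1, 0, -18], "rot": [0, 0, 0]}
    - {"xyz": [-0.1, 0, -18], "rot": [0, 0, 0]}
    - {"xyz": [-0.1, 0, -18], "rot": [0, 0, 0]}

```text
t: 18.35
tool_pos: [0.4802, -0.3385, 0.1446]
orientation: [2.959, 1.05, 0.002]
force: [0.0, 0.0, -1.9]
opening: 0.0136
```

Run:
```python
from h import *
from plant import *
delta(np.array([.4785,-.337,.125]),toolR(np.array([0,0,-1.]),np.load("jaw.npy")))
b=read_camera("scene")[:,:,::-1];cv2.imwrite("pics/s14c.png",cv2.resize(b[150:360,90:290],None,fx=2.8,fy=2.8,interpolation=cv2.INTER_CUBIC))
```

```text
t 18.35 dxyz cm [-0.17, 0.15, -1.96] rot [0.09, 0.12, -0.02] 0.2 q [-0.7, 0.15, 1.63, 0.0, 1.35, -1.38] F [0.0, 0.0, -1.9] open 0.0136
```

View pics/s14c.png

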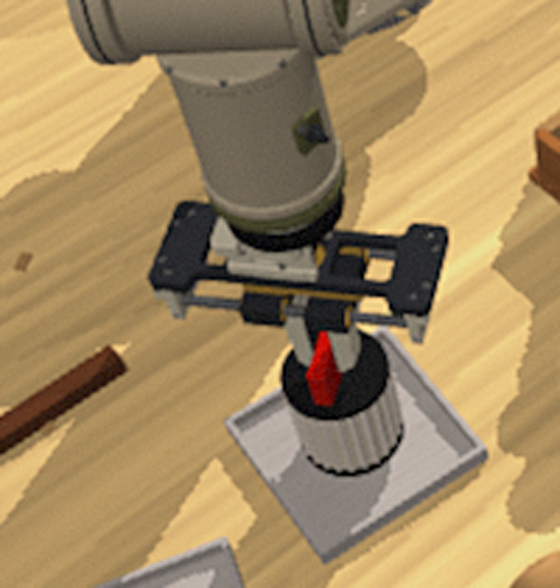

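Inside the pan. Lower gently.

Request:
carry_out:
  steps:
    - {"xyz": [-0.1, 0.1, -0.5], "rot": [0, 0, 0]}
    - {"xyz": [-0.1, 0.1, -1], "rot": [0, 0, 0]}
    - {"xyz": [-0.1, 0.1, -1.3], "rot": [0, 0, 0]}
    - {"xyz": [-0.1, 0.1, -1.3], "rot": [0, 0, 0]}
    - {"xyz": [-0.1, 0.1, -1.3], "rot": [0, 0, 0]}

```text
t: 18.9
tool_pos: [0.478, -0.3369, 0.1293]
orientation: [-2.96, -1.05, 0.0]
force: [0.5, 1.3, -3.0]
opening: 0.0135
```

Request:
carry_out:
  steps:
    - {"xyz": [0, 0, -0.2], "rot": [0, 0, 0]}
    - {"xyz": [0, 0, -0.2], "rot": [0, 0, 0]}

```text
t: 19.1
tool_pos: [0.4781, -0.3369, 0.1274]
orientation: [-2.96, -1.05, 0.0]
force: [0.5, 0.4, -3.6]
opening: 0.0136
```

Request:
carry_out:
  steps:
    - {"xyz": [0, 0, -0.1], "rot": [0, 0, 0]}
    - {"xyz": [0, 0, -0.2], "rot": [0, 0, 0]}
    - {"xyz": [0, 0, -0.2], "rot": [0, 0, 0]}

```text
t: 19.4
tool_pos: [0.4781, -0.3368, 0.1253]
orientation: [-2.96, -1.05, 0.0]
force: [0.4, 0.4, -3.9]
opening: 0.0135
```

Request:
carry_out:
  steps:
    - {"xyz": [0, 0, -0.1], "rot": [0, 0, 0]}
    - {"xyz": [0, 0, -0.1], "rot": [0, 0, 0]}

```text
t: 19.6
tool_pos: [0.4783, -0.3372, 0.125]
orientation: [2.961, 1.05, 0.0]
force: [-1.0, -0.6, 1.5]
opening: 0.0133
```

Request:
carry_out:
  steps:
    - {"xyz": [0, 0, -0.1], "rot": [0, 0, 0]}
    - {"xyz": [0, 0, -0.1], "rot": [0, 0, 0]}

```text
t: 19.8
tool_pos: [0.4785, -0.3374, 0.125]
orientation: [2.96, 1.05, 0.0]
force: [-3.6, 0.9, 7.5]
opening: 0.0135
```

Contact. Release and retreat upward.

Request:
carry_out:
  steps:
    - {"xyz": [0, 0, 0], "rot": [0, 0, 0]}
    - {"xyz": [0, 0, 0], "rot": [0, 0, 0]}
    - {"xyz": [0, 0, 0], "rot": [0, 0, 0]}
    - {"xyz": [0, 0, 1.5], "rot": [0, 0, 0]}
    - {"xyz": [0, 0, 4], "rot": [0, 0, 0]}
    - {"xyz": [0, 0, 8], "rot": [0, 0, 0]}
    - {"xyz": [0, 0, 12], "rot": [0, 0, 0]}
    - {"xyz": [0, 0, 16], "rot": [0, 0, 0]}
    - {"xyz": [-4, 4, 18], "rot": [0, 0, 0]}
    - {"xyz": [-8, 8, 18], "rot": [0, 0, 0]}
  grip: 0.45

```text
t: 20.8
tool_pos: [0.4102, -0.2689, 0.3066]
orientation: [2.957, 1.048, 0.004]
force: [0.3, 0.7, 0.2]
opening: 0.0417
```

Request:
carry_out:
  steps:
    - {"xyz": [0, 5, 0], "rot": [0, 0, 0]}
    - {"xyz": [0, 10, 0], "rot": [0, 0, 0]}
    - {"xyz": [0, 14, 0], "rot": [0, 0, 0]}
    - {"xyz": [0, 14, 0], "rot": [0, 0, 0]}
    - {"xyz": [0, 14, 0], "rot": [0, 0, 0]}

```text
t: 21.3
tool_pos: [0.4098, -0.1278, 0.304]
orientation: [2.958, 1.054, 0.002]
force: [0.9, 0.4, 0.2]
opening: 0.0418
```

Run:
```python
from h import *
from plant import *
b=read_camera("scene")[:,:,::-1];a=read_camera("top")[:,:,::-1]
cv2.imwrite("pics/s15.png",b);cv2.imwrite("pics/t15.png",a);s=read_state();print(s["t"],s["tool_pos"],s["force"])
```

```text
21.4 [ 0.40963233 -0.12899844  0.30334159] [ 0.11965666 -0.02943082 -0.24101691]
```

View pics/s15.png

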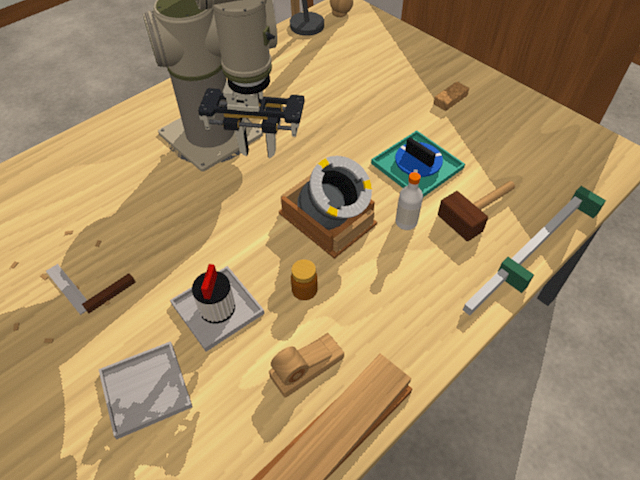

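View pics/t15.png

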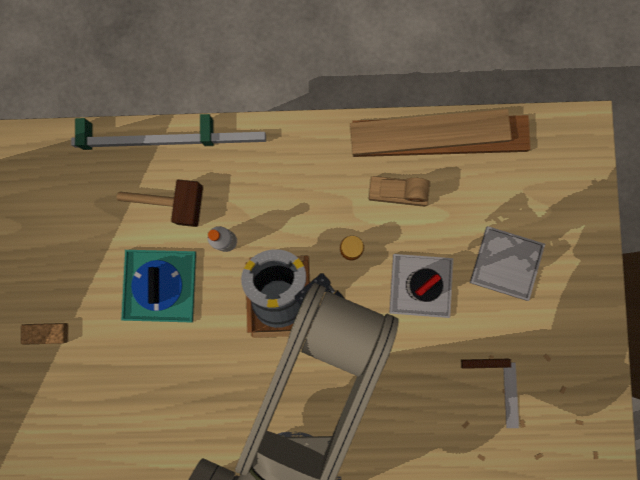

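Run:
```python
from h import *
from plant import *
c=cal("top");print(unproj_plane(c,[[425.5,285.5]],.094),unproj_plane(c,[[157,285]],.03))
close_job()
```

```text
[[ 0.47678603 -0.33513862  0.094     ]] [[0.49543467 0.32801485 0.03      ]]
the job is handed in; nothing more can be done
```

The lid is in the teal tray and the filter cartridge is in the steel pan. I handed the job in after about 21.5 s of robot time, out of the 61 s allowed.

- **Lid:** I turned it about 70° anticlockwise until the white mark was within about 1° of the yellow mark. I then lifted it along the canister's axis, laid it flat with the handle up in the tray, and let go. It is about 2 mm from the measured tray centre of (0.496, 0.330).
- **Filter:** I drew it out along the axis and straightened it. I lowered it until it touched the floor of the pan farther to the robot's left, which is the one at (421, 285) in the top picture. It stands upright, released, about 2–3 mm from the measured pan centre of (0.4785, -0.337).
- **Other checks:** The forces I read stayed below 10 N. In the last pictures the bottle, jar, mallet and block look as they did at the start, and the gripper is clear of everything.
- **Disagreements:** The pan and tray centres from the different cameras differed by 4–8 mm at most. I relied mostly on the top and wrist pictures. The TCP readings also differed from the commanded poses by 2–3 mm at times, so I set both parts down by feel for contact.

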